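Open the pigment case and put the jar away

TASK

Lift the lid of the steel case by its handle, push it up past upright and on until it is felt to lean firmly against the stone slabs behind it, so that it stays open by itself when let go; do not force it against them. Then stand the jar that was left out upright on the cork mat in the empty half of the case, setting it down gently. Leave the lid leaning on the slabs, and leave the slabs, the packed jar and the cup where they are.

Things in the scene. Friction and masses are not known exactly. Their poses are not given: they have to be found in the camera images.
- case: Open fixed steel case, 160 (x) x 280 (y) x 100 mm high, walls and floor 5 mm. An upright wall at y = 0, as high as the case, halves it into two compartments of about 150 x 132 mm. Origin: centre of its underside, on the table. Its -x side is the front (towards the robot); the lid is hinged at the back (+x).
- lid: Lid of the case: steel plate 160 x 280 x 8 mm, 0.35 to 0.7 kg, starts shut. Its origin is the middle of the hinge line, on the lid's underside, 80 mm behind the case's centre and 100.5 mm above the table. Shut, its axes are the case's and the plate reaches 160 mm to -x. It turns about its y; the tilt of its z axis from vertical is the opening angle.
- lid_hinge (a point): Middle of the hinge line (the lid's origin). Friction about 0.18 N m: below 50 to 75 degrees the lid falls shut, near upright it stays as put and does not fall on the slabs by itself. It meets their edge, 50 mm above the hinge, 3 to 15 degrees past upright: 1 mm there is 4 mm at the handle, 1 N at the handle 4 N there, so feel for it. Lid on slabs must stay under 80 N, 19 N at the handle.
- lid_bar (a point): Middle of the lid's handle: round steel bar 10 mm thick, 100 mm long along the lid's y, in the plane of the lid, 45 mm in front of its front edge (lid frame -205, 0, 4 mm), held by a rod at each end; 40 mm open between bar and lid edge, free space below and in front. Can be pinched from above; it turns between the pads as the lid swings.
- slabs: Three pale stone pressing slabs stacked behind the case, one 19 kg block of 160 (x) x 280 (y) x 150 mm, not to be shifted. Origin: centre of the lowest slab's underside; axes as the case's within a degree. Its near face is 14 to 18 mm behind the hinge line, but the top slab lies up to 3 mm out of line towards or from the case (an offset not in this pose). The lid leans on the top slab's near upper edge.
- jar: The jar left out: a closed round glass jar with a steel cap, 52 mm in diameter, 85 mm high, 0.13 to 0.25 kg, standing on the table to the left or right of the case. Origin: centre of its underside, z up.
- cork: Round cork mat, 80 mm in diameter, 3 mm thick, fixed on the floor of the empty compartment (left or right). Origin: centre of its underside, 5 mm above the table; its top is 8 mm above the table.
- packed_jar: A jar like the first that already stands in the other compartment. Origin: centre of its underside. To be left alone.
- cup: White ceramic cup, 68 mm wide, 75 mm high, on the table at the side of the case where the loose jar is not. Origin: centre of its underside. To be left alone.
Not all that is in view belongs to the job. Leave any orange or yellow look-alike of the jar alone.

How it is judged:
On the way, in this order (a step that is already met when the one before it is completed fails the run):
1. the lid leans past upright against the slabs, let go (angle between lid's own z axis and vertical above 1.6 rad and contact force between lid and slabs above 0.3 N and contact force between lid and the fingers below 0.1 N), for 0.3 s.
2. the jar stands in the case on the cork mat, the lid still open (horizontal distance between jar and cork below 0.025 m and z of jar in the frame of cork below 0.01 m and angle between jar's own z axis and vertical below 0.1 rad and angle between lid's own z axis and vertical above 1.6 rad), for 0.2 s.
At the end, for the whole second after the job is handed in: The lid is past upright (more than 91.7 degrees open) and rests in contact with the slabs (over 0.3 N); the jar stands at rest on the cork mat, upright within 6 degrees, its centre within 25 mm of the mat's centre (all of step 2 and contact force between lid and slabs above 0.3 N and linear speed of jar below 0.02 m/s); the robot touches nothing.
It fails at once if the lid is forced against the slabs (over 80 N between them) (contact force between lid and slabs above 80 N).
It fails at once if the slabs are shifted by more than 8 mm (distance of slabs from where it was at the start of the episode above 0.008 m).
It fails at once if the jar is set down hard (over 80 N on the mat) (contact force between jar and cork above 80 N).
It fails at once if the jar is dropped or brought down fast onto the mat (over 0.45 m/s in the last 3 cm) (horizontal distance between jar and cork below 0.06 m and z of jar in the frame of cork below 0.033 m and linear speed of jar above 0.45 m/s).
It fails at once if the packed jar or the cup is disturbed (moved by more than 20 mm) (distance of any of packed_jar, cup from where it was at the start of the episode above 0.02 m).
It also fails if it takes over 72 s, if anything falls off the work surface, if the arm or the gripper's body presses on something with over 40 N, if the wrist force passes 120 N, or if a joint passes its speed limit or range.

ROBOT

A 7-joint arm with a two-finger parallel gripper is mounted at the origin on the work surface. World frame = base frame: x ahead of the robot, y to its left, z up, the work surface at z = 0. Lengths are in m, angles in rad, forces in N, time in s.
With the tool pointing down it reaches from about 0.425 to 0.975 m from the base axis. Payload 16.7 kg.
Tool frame: the origin (TCP) lies between the finger pads; the fingertips stand 19 mm ahead of it and the grasp point (between the pads) is the TCP (ctrl.tips_ahead is the distance from the TCP to the fingertips, in m); z points along the fingers, y is the line along which they close (so a half turn about z gives the same grasp; the last joint's range is limited). The gripper opens to 85 mm and grips with 20 to 120 N. Pads are 22 mm wide; open, the fingers measure 114 mm over their backs; the gripper's body (76 mm by 85 mm) begins 54 mm behind the grasp point. The pads swing forward as they close: fully open they stand 13 mm farther back than shut.
Start: joints at [1.171, 0.426, 0.074, 1.606, -0.034, 1.111, -0.067], TCP at [0.167, -0.654, 0.25] pointing down, gripper open.
Joint ranges: [-2.85, 2.85], [-0.5, 2.14], [-1.23, 1.37], [0.21, 2.46], [-1.02, 4.16], [0.16, 2.05], [-2.73, 2.73]. Speed limits (rad/s): [1.89, 1.89, 2.39, 2.39, 3.01, 3.01, 3.01].

INTERFACE

Orientations are given as a 3x3 rotation matrix whose columns are the frame's x, y, z axes.
In Python, from plant import ctrl, imaging, workorder gives the robot as it stands. The module is installed in compiled form; this text tells all that it offers.
- The arm moves only by the tool drive_tool, never from a script. Its argument "commands" is a list of rows, each a list of 3 entries, a list of its own where there are three numbers: the turn, a rotation vector about the tool's x, y, z as a fraction of full scale, then the shift along the tool's x, y, z as a fraction of full scale, then the closure in counts, from 0 (fully open) to 255 (shut). In form: [[[ax, ay, az], [x, y, z], jaw], ...]. A call has 1 to 12 rows; each row shifts and turns the commanded pose from where the row before left it, along the tool's axes as they then stand; what a row does not reach is not made up. Full scale, the value 1, is 0.06 m for a shift and 6 degrees for a turn. A row lasts 1/8 s, in which the tool goes at most 62.5 mm and 10.7 degrees, less where a joint would pass 70% of its speed; a pose out of reach is approached as far as the arm can. A call with a number of a shift or a turn outside -1 to 1 is refused whole. A call with a gripper value outside its range is refused whole. The fingers move at their own pace and stop on an object; "newtons" is the grip in N (left out, the last holds). Time passes only in rows, so rows that do not move let the fingers close. It gives the time, the measured TCP pose, the force, the opening and the grip force at its end, in the units of the state.
- ctrl.get_state(): the state, without advancing time (a new reading comes with each control period).
- imaging.get_image(name): name is "scene" or "side" or "wrist"; returns a dict with "frame" (384x512x3 uint8, red, green, blue), "fx", "fy", "cx", "cy" (pixels), "eye" and "attitude" of the camera in the world; the wrist camera has in their place "tool_from_camera" (4x4, takes a point from camera to tool coordinates, whose origin is the TCP and whose axes are the flange's). Camera axes: x right, y up, looking along -z (the intrinsics and any distortion apply to the point x, -y, -z); pixel columns grow to the right and rows downward; lengths in m; the calibration is good to about 2 mm. A picture is of the moment at which its call begins: read the wrist's pose just before it. There is no depth.
- workorder.hand_in(): hands the job in; it is judged then, once.
The state is a dict: "t": time; "q": joint angles; "dq": joint speeds; "effort": joint torques, N m; "eef_pos": TCP position; "orientation": TCP orientation; "contact_force": force on the tool from outside, world axes, zero at the start; "torque": the same for the moment, N m; "opening": finger opening in m; "finger_force": force on a finger pad.
Only numpy, scipy, OpenCV 4.12 (cv2) and the standard library are available. Lean on these libraries where they do the work, as an engineer would, in place of code of your own. Each camera call takes 0.05 s, during which the arm holds its last target. There are 200 camera calls.

## Working session

There is one attempt and no reset: what is moved stays moved. The work goes in short steps, Python scripts to look and compute and a tool call to move; the robot and the scene stay as the last step left them, time stands still between calls to the robot, and variables do not carry over. Pictures are saved under pics/ and viewed, at most 10 in all, crops included, and the job is handed in when it is done.

Besides the shell and the picture viewer there is one more tool, called after "Emit:" in YAML: its name, and indented under it one key for each argument. drive_tool: Moves the arm, as the interface text tells. Its arguments: {"type":"object","properties":{"commands":{"type":"array"},"newtons":{"type":"number"}},"required":["commands"]}

```bash
mkdir -p pics; cat > h.py <<'E'
import numpy as np, cv2
from plant import ctrl, imaging
np.set_printoptions(precision=4,suppress=True)
def grab(n,fn=None):
    s=ctrl.get_state(); d=imaging.get_image(n)
    if n=="wrist":
        T=np.eye(4);T[:3,:3]=s["orientation"];T[:3,3]=s["eef_pos"];M=T@np.array(d["tool_from_camera"]);d["eye"]=M[:3,3];d["R"]=M[:3,:3]
    else:
        d["R"]=np.array(d["attitude"])
    if fn: cv2.imwrite("pics/"+fn,d["frame"][:,:,::-1])
    return d
def ray(d,u,v):
    r=np.array([(u-d["cx"])/d["fx"],-(v-d["cy"])/d["fy"],-1.]); return np.array(d["eye"]),d["R"]@r
def onz(d,u,v,z):
    e,r=ray(d,u,v); return e+r*(z-e[2])/r[2]
def proj(d,p):
    c=d["R"].T@(np.array(p)-d["eye"]); return np.array([d["cx"]+d["fx"]*c[0]/-c[2],d["cy"]-d["fy"]*c[1]/-c[2]])
E
python3 - <<'E'
from h import *
for n in("scene","side","wrist"):
    d=grab(n,n+"0.png"); print(n,{k:v for k,v in d.items() if k not in("frame","R")},d["R"])
s=ctrl.get_state();print(s)
a=[cv2.imread(f"pics/{n}0.png") for n in("scene","side")]
E
```

```text
scene {'fx': 453.85142051672636, 'fy': 453.85142051672636, 'cx': 252.3034095059468, 'cy': 190.55119701402404, 'eye': array([0.956 , 0.6189, 0.73  ]), 'attitude': array([[-0.8834, -0.3078,  0.3533],
       [ 0.4684, -0.6   ,  0.6485],
       [ 0.0124,  0.7384,  0.6742]])} [[-0.8834 -0.3078  0.3533]
 [ 0.4684 -0.6     0.6485]
 [ 0.0124  0.7384  0.6742]]
side {'fx': 426.4964658282826, 'fy': 426.4964658282826, 'cx': 258.0300085438062, 'cy': 189.65181248385477, 'eye': array([ 0.424 , -0.7542,  0.9961]), 'attitude': array([[ 0.9643,  0.2112, -0.1596],
       [-0.2642,  0.73  , -0.6303],
       [-0.0166,  0.65  ,  0.7598]])} [[ 0.9643  0.2112 -0.1596]
 [-0.2642  0.73   -0.6303]
 [-0.0166  0.65    0.7598]]
wrist {'fx': 287.2196133516472, 'fy': 287.2196133516472, 'cx': 250.2994037674834, 'cy': 195.3840577752605, 'tool_from_camera': array([[ 0.0004,  0.9552,  0.296 ,  0.0754],
       [ 1.    , -0.0007,  0.0011, -0.0008],
       [ 0.0013,  0.296 , -0.9552, -0.124 ],
       [ 0.    ,  0.    ,  0.    ,  1.    ]]), 'eye': array([ 0.2403, -0.6342,  0.3737])} [[ 0.2485  0.925   0.2873]
 [-0.9686  0.2381  0.0713]
 [-0.0024 -0.296   0.9552]]
{'t': 0.15, 'q': array([ 1.1705,  0.4266,  0.0739,  1.6064, -0.0341,  1.1108, -0.0671]), 'dq': array([-0.0001, -0.003 , -0.    , -0.005 , -0.0011, -0.003 ,  0.0009]), 'effort': array([  0.0046, -95.0317,   3.7635, -46.3765,   0.0193,   0.0077,
        -0.0001]), 'eef_pos': array([ 0.1674, -0.6536,  0.2498]), 'orientation': array([[ 0.9687,  0.2481, -0.0003],
       [ 0.2481, -0.9687,  0.0009],
       [-0.0001, -0.001 , -1.    ]]), 'contact_force': array([-0.2649, -0.0978, -0.167 ]), 'torque': array([-0.0223, -0.0272, -0.0305]), 'finger_force': 0.0, 'opening': 0.08515806202545045}
```

View pics/scene0.png

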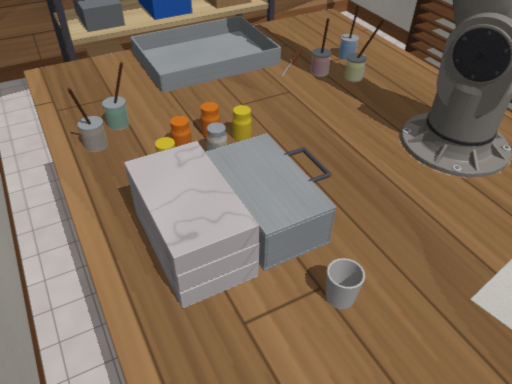

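View pics/side0.png

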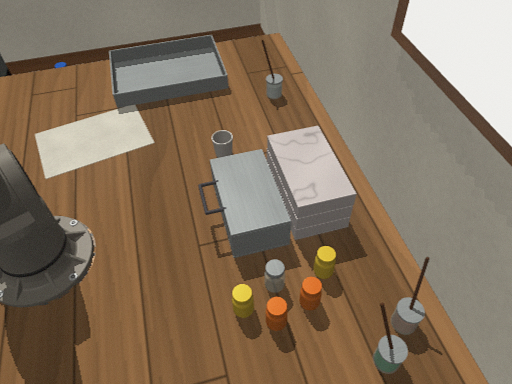

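The scene view shows the handle at about (308,163), the grey loose jar at (217,138) and the cup at (343,283). In the side view the handle is at about (208,197), the jar at (275,276) with look-alikes around it, and the cup at (222,142). I'll enlarge both around the case.

```bash
python3 - <<'E'
from h import *
a=cv2.imread("pics/side0.png")[130:330,190:350];b=cv2.imread("pics/scene0.png")[95:295,150:350]
a=cv2.resize(a,None,fx=2.4,fy=2.4,interpolation=3);b=cv2.resize(b,None,fx=2.0,fy=2.0,interpolation=3)
c=np.zeros((480,784,3),np.uint8);c[:480,:384]=a;c[:400,384:]=b
cv2.imwrite("pics/crop0.png",c)
E
```

```text
(no output)
```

View pics/crop0.png

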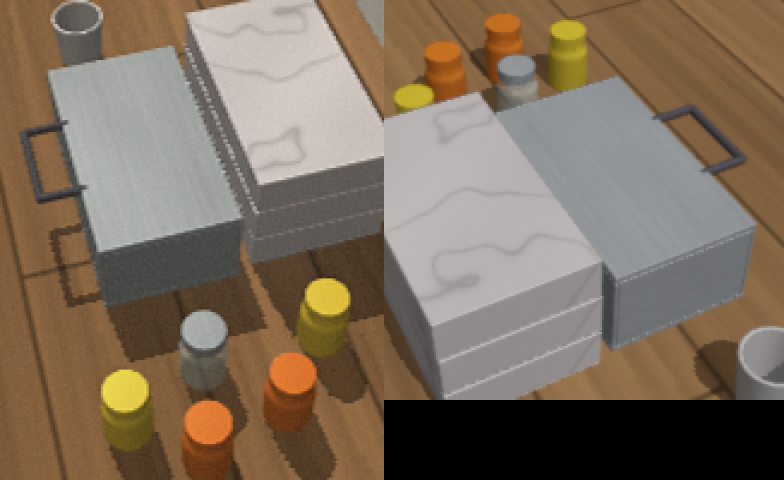

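Crop: lid corners, bar ends and the jar's cap centre are readable in both views (side bar ends (199.6,185.4) and (206.3,212.9), jar cap (275,266.7)).

```bash
python3 - <<'E'
from h import *
S=grab("side");C=grab("scene")
s=lambda x,y:(x/2.4+190,y/2.4+130); c=lambda x,y:((x-384)/2+150,y/2+95)
for n,l in(("side",[s(50,72),s(173,48),s(98,252),s(240,220)]),):
    print("lid side",np.array([onz(S,*p,.1085) for p in l]))
print("lid scene",np.array([onz(C,*c(*p),.1085) for p in[(615,78),(753,226),(613,278)]]))
print("bar side",np.array([onz(S,*s(*p),.108) for p in[(23,133),(39,199)]]))
print("bar scene",np.array([onz(C,*c(*p),.108) for p in[(694,108),(744,158)]]))
print("jar",onz(S,*s(204,328),.085),onz(C,*c(518,66),.085))
print("lookalikes side",np.array([onz(S,*s(*p),.085) for p in[(125,387),(208,420),(292,370),(327,295)]]))
print("slab top near edge",np.array([onz(S,*s(*p),.15) for p in[(187,16),(260,184)]]))
print("cup",onz(S,222,136,.075))
E
```

```text
lid side [[ 0.5081  0.1304  0.1085]
 [ 0.663   0.1285  0.1085]
 [ 0.5051 -0.1435  0.1085]
 [ 0.6607 -0.1451  0.1085]]
lid scene [[ 0.5103 -0.139   0.1085]
 [ 0.5111  0.1392  0.1085]
 [ 0.6659  0.1361  0.1085]]
bar side [[ 0.4589  0.0425  0.108 ]
 [ 0.4587 -0.0572  0.108 ]]
bar scene [[ 0.4585 -0.0481  0.108 ]
 [ 0.4588  0.05    0.108 ]]
jar [ 0.5898 -0.2477  0.085 ] [ 0.5882 -0.2445  0.085 ]
lookalikes side [[ 0.497  -0.2894  0.085 ]
 [ 0.5647 -0.3442  0.085 ]
 [ 0.6594 -0.3164  0.085 ]
 [ 0.7237 -0.2453  0.085 ]]
slab top near edge [[ 0.6832  0.1361  0.15  ]
 [ 0.6844 -0.1349  0.15  ]]
cup [0.5665 0.2593 0.075 ]
```

Emit:
drive_tool:
  commands:
    - [[0,0,0],[0,-1,0],0]
    - [[0,0,0],[0,-1,0],0]
    - [[0,0,-1],[0.97,-0.05,0],0]
    - [[0,0,-1],[0.97,-0.05,0],0]
    - [[0,0,-1],[0.97,-0.05,0],0]
    - [[0,0,-1],[0.97,-0.05,0],0]
    - [[0,0,-1],[0.97,-0.05,0],0]
    - [[0,0,-1],[0.97,-0.05,0],0]
    - [[0,0,-1],[0.97,-0.05,0],0]
    - [[0,0,-1],[0.97,-0.05,0],0]
    - [[0,0,-1],[0.97,-0.05,0],0]
    - [[0,0,-1],[0.97,-0.05,0],0]
  newtons: 30

```text
t: 1.75
eef_pos: [0.5368, -0.1469, 0.2504]
orientation: [[0.266, 0.964, 0.0], [0.964, -0.266, 0.0], [0.0, 0.0, -1.0]]
contact_force: [0.5, 0.5, 0.3]
opening: 0.0853
finger_force: 0.0
```

```bash
cat >> h.py <<'E'
def delta(p,yaw=None):
    "shift to p in tool axes (units of 60 mm); turn to world yaw of tool y (units 6deg)"
    s=ctrl.get_state();R=np.array(s["orientation"]);print("t",s["t"],"p",s["eef_pos"],"F",s["contact_force"],"open",s["opening"],"ff",s["finger_force"])
    y=np.degrees(np.arctan2(R[1,1],R[0,1]));print("yaw",y,"z",R[:,2],"shift",R.T@(np.array(p)-s["eef_pos"])/.06, "turn" ,None if yaw is None else -(yaw-y)/6)
E
python3 -c "
from h import *
delta([.462,-.003,.2],0)"
```

```text
t 1.75 p [ 0.5368 -0.1469  0.2504] F [0.5427 0.5329 0.2941] open 0.08534882294088249 ff 0.0
yaw -15.444950870433397 z [ 0.0004  0.0001 -1.    ] shift [ 1.9793 -1.8401  0.8395] turn -2.574158478405566
```

Emit:
drive_tool:
  commands:
    - [[0,0,-0.86],[0,0,0],0]
    - [[0,0,-0.86],[0,0,0],0]
    - [[0,0,-0.86],[0,0,0],0]
    - [[0,0,0],[0.8,-0.42,0.2],0]
    - [[0,0,0],[0.8,-0.42,0.2],0]
    - [[0,0,0],[0.8,-0.41,0.2],0]
    - [[0,0,0],[0,0,0],0]

```text
t: 2.62
eef_pos: [0.4596, -0.0015, 0.2139]
orientation: [[-0.002, 1.0, -0.001], [1.0, 0.002, -0.0], [-0.0, -0.001, -1.0]]
contact_force: [1.3, -0.8, 0.4]
opening: 0.0853
finger_force: 0.0
```

```bash
python3 -c "
from h import *
d=grab('wrist','w1.png')
delta([.462,-.003,.103],0)
print(proj(d,[.462,-.003,.1045]),proj(d,[.462,.047,.1045]),proj(d,[.462,-.053,.1045]))"
```

```text
t 2.675 p [ 0.4609 -0.0033  0.2144] F [-0.1943 -0.55    0.0821] open 0.08492612236509009 ff 0.0
yaw 0.002860471257434016 z [-0.     -0.0004 -1.    ] shift [0.0058 0.0191 1.856 ] turn 0.000476745209572336
[253.6147 201.7405] [253.981  142.8046] [253.2898 254.0144]
```

View pics/w1.png

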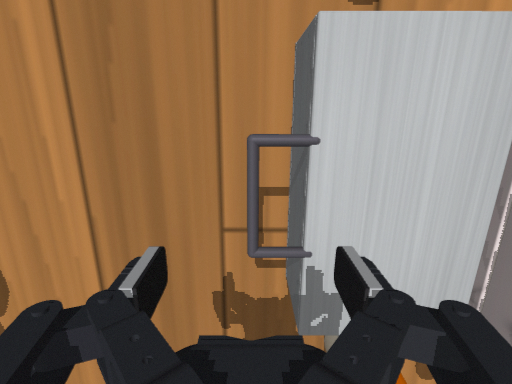

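The bar spans (253,141)–(253,252), matching the prediction. I'll narrow the opening first so the fingers clear the lid edge.

Emit:
drive_tool:
  commands:
    - [[0,0,0],[0,0,0],150]
    - [[0,0,0],[0,0,0],150]
    - [[0,0,0],[0,0,0.5],150]
    - [[0,0,0],[0,0,0.3],150]
    - [[0,0,0],[0,0,0],150]

```text
t: 3.3
eef_pos: [0.461, -0.0049, 0.1654]
orientation: [[0.004, 1.0, -0.002], [1.0, -0.004, 0.0], [0.0, -0.002, -1.0]]
contact_force: [0.5, 0.5, 0.5]
opening: 0.0351
finger_force: 0.0
```

Emit:
drive_tool:
  commands:
    - [[0,0,0],[0.03,0.02,0.4],150]
    - [[0,0,0],[0,0,0.35],150]
    - [[0,0,0],[0,0,0.27],150]
    - [[0,0,0],[0,0,0],150]
    - [[0,0,0],[0,0,0],255]
    - [[0,0,0],[0,0,0],255]
    - [[0,0,0],[0,0,0],255]
    - [[0,0,0],[0,0,0],255]
  newtons: 25

```text
t: 4.3
eef_pos: [0.4616, -0.0027, 0.1058]
orientation: [[0.003, 1.0, -0.002], [1.0, -0.003, -0.001], [-0.001, -0.002, -1.0]]
contact_force: [-11.3, 1.6, 11.9]
opening: 0.0088
finger_force: 26.3
```

```bash
cat > arc.py <<'E'
from h import *
# arc rows about hinge (0.667,.1005) from bar (-.205,.004)
import sys
a0,a1,n=map(float,sys.argv[1:]); th=np.radians(np.linspace(a0,a1,int(n)+1))
x=-.205*np.cos(th)+.004*np.sin(th); z=.205*np.sin(th)+.004*np.cos(th)
for i in range(int(n)): print(round((x[i+1]-x[i])/.06,2),round(-(z[i+1]-z[i])/.06,2))
print("end",x[-1]+.667,z[-1]+.1005)
E
python3 arc.py 0 60 12; python3 arc.py 60 90 6; python3 -c "
from h import *
delta([.462,-.003,.1045],0)"
```

```text
0.02 -0.3
0.04 -0.29
0.07 -0.29
0.1 -0.28
0.12 -0.27
0.14 -0.26
0.17 -0.25
0.19 -0.23
0.21 -0.22
0.22 -0.2
0.24 -0.18
0.25 -0.16
end 0.5679641016151378 0.2800352077758099
0.27 -0.13
0.28 -0.11
0.29 -0.08
0.29 -0.06
0.3 -0.03
0.3 -0.01
end 0.671 0.3055
t 4.3 p [ 0.4616 -0.0027  0.1058] F [-11.3384   1.5809  11.875 ] open 0.00879854893623106 ff 26.271157264709473
yaw -0.15042803414506065 z [-0.0017 -0.0008 -1.    ] shift [-0.0053  0.0074  0.0209] turn -0.025071339024176773
```

Emit:
drive_tool:
  commands:
    - [[0,0,0],[0,0.0,-0.3],255]
    - [[0,0,0],[0,0.03,-0.29],255]
    - [[0,0,0],[0,0.07,-0.29],255]
    - [[0,0,0],[0,0.1,-0.28],255]
    - [[0,0,0],[0,0.12,-0.27],255]
    - [[0,0,0],[0,0,0],255]

```text
t: 5.05
eef_pos: [0.4816, -0.0026, 0.1923]
orientation: [[0.003, 1.0, 0.0], [1.0, -0.003, -0.0], [-0.0, 0.0, -1.0]]
contact_force: [-5.8, 0.9, 1.8]
opening: 0.0091
finger_force: 25.3
```

Emit:
drive_tool:
  commands:
    - [[0,0,0],[0,0.13,-0.26],255]
    - [[0,0,0],[0,0.16,-0.25],255]
    - [[0,0,0],[0,0.19,-0.23],255]
    - [[0,0,0],[0,0.21,-0.22],255]
    - [[0,0,0],[0,0.22,-0.2],255]
    - [[0,0,0],[0,0.24,-0.18],255]
    - [[0,0,0],[0,0.25,-0.16],255]
    - [[0,0,0],[0,0,0],255]

```text
t: 6.05
eef_pos: [0.5673, -0.0026, 0.2833]
orientation: [[0.003, 1.0, 0.002], [1.0, -0.003, 0.0], [0.0, 0.002, -1.0]]
contact_force: [-6.6, 0.7, 12.2]
opening: 0.009
finger_force: 26.6
```

Emit:
drive_tool:
  commands:
    - [[0,0,0],[0,0.25,-0.18],255]
    - [[0,0,0],[0,0.27,-0.13],255]
    - [[0,0,0],[0,0.28,-0.08],255]
    - [[0,0,0],[0,0.29,-0.05],255]
    - [[0,0,0],[0,0.3,-0.03],255]
    - [[0,0,0],[0,0,0],255]

```text
t: 6.8
eef_pos: [0.6508, -0.0029, 0.3106]
orientation: [[0.003, 1.0, 0.002], [1.0, -0.003, 0.001], [0.001, 0.002, -1.0]]
contact_force: [-0.1, 1.1, 5.7]
opening: 0.0087
finger_force: 27.0
```

Emit:
drive_tool:
  commands:
    - [[0,0,0],[0,0.2,-0.02],255]
    - [[0,0,0],[0,0.2,0],255]
    - [[0,0,0],[0,0.1,0],255]
    - [[0,0,0],[0,0.07,0.01],255]
    - [[0,0,0],[0,0,0],255]

```text
t: 7.42
eef_pos: [0.6845, -0.0029, 0.3101]
orientation: [[0.002, 1.0, 0.001], [1.0, -0.002, 0.001], [0.001, 0.001, -1.0]]
contact_force: [1.6, 3.2, 4.3]
opening: 0.0086
finger_force: 27.1
```

Emit:
drive_tool:
  commands:
    - [[0,0,0],[0,0.04,0.01],255]
    - [[0,0,0],[0,0.04,0.01],255]
    - [[0,0,0],[0,0.04,0.01],255]
    - [[0,0,0],[0,0,0],255]

```text
t: 7.92
eef_pos: [0.6919, -0.0029, 0.3091]
orientation: [[0.003, 1.0, 0.003], [1.0, -0.003, 0.001], [0.001, 0.003, -1.0]]
contact_force: [1.9, 3.5, 10.6]
opening: 0.0085
finger_force: 27.7
```

```bash
python3 -c "
from h import *
d=grab('scene','s2.png');a=d['frame'][80:290,130:370,::-1]
cv2.imwrite('pics/s2c.png',cv2.resize(a,None,fx=2.5,fy=2.5,interpolation=3))
delta([.7,0,.3])"
```

```text
t 7.975 p [ 0.6919 -0.0029  0.3091] F [2.5866 2.9887 9.6658] open 0.00870985020572149 ff 27.6542329788208
yaw -0.14714305440530764 z [ 0.0028  0.0006 -1.    ] shift [0.049  0.1346 0.1524] turn None
```

View pics/s2c.png

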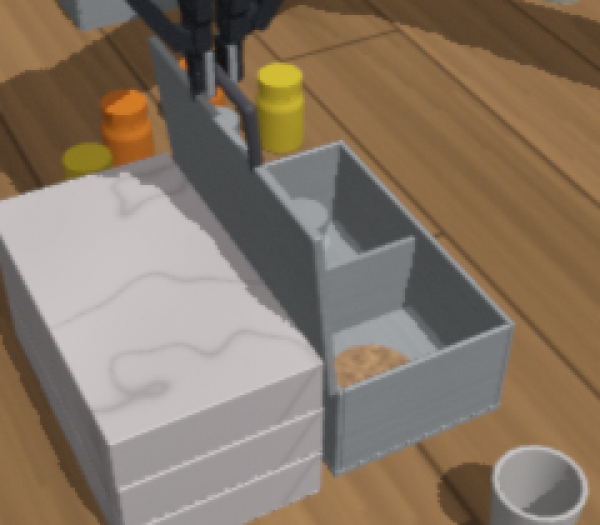

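The lid is past upright and close to the slab edge. The cork is in the +y (cup side) compartment, and the packed jar in the other. I'll keep feeling for contact.

Emit:
drive_tool:
  commands:
    - [[0,0,0],[0,0.03,-0.03],255]
    - [[0,0,0],[0,0.03,0],255]
    - [[0,0,0],[0,0,0],255]

```text
t: 8.35
eef_pos: [0.6942, -0.0029, 0.309]
orientation: [[0.002, 1.0, -0.001], [1.0, -0.002, 0.0], [0.0, -0.001, -1.0]]
contact_force: [-0.3, 4.7, -4.6]
opening: 0.0088
finger_force: 26.3
```

Emit:
drive_tool:
  commands:
    - [[0,0,0],[0,0.03,0.01],255]
    - [[0,0,0],[0,0,0],255]

```text
t: 8.6
eef_pos: [0.6961, -0.003, 0.3087]
orientation: [[0.002, 1.0, -0.001], [1.0, -0.002, 0.0], [0.0, -0.001, -1.0]]
contact_force: [0.4, 5.4, -3.4]
opening: 0.0087
finger_force: 26.5
```

Emit:
drive_tool:
  commands:
    - [[0,0,0],[0,0.03,0.0],255]
    - [[0,0,0],[0,0,0],255]

```text
t: 8.85
eef_pos: [0.6978, -0.003, 0.3086]
orientation: [[0.002, 1.0, -0.001], [1.0, -0.002, 0.0], [0.0, -0.001, -1.0]]
contact_force: [0.4, 4.5, -3.2]
opening: 0.0089
finger_force: 26.4
```

Emit:
drive_tool:
  commands:
    - [[0,0,0],[0,0.03,0.01],255]
    - [[0,0,0],[0,0,0],255]

```text
t: 9.1
eef_pos: [0.6998, -0.003, 0.3083]
orientation: [[0.002, 1.0, -0.0], [1.0, -0.002, 0.0], [0.0, -0.0, -1.0]]
contact_force: [0.3, 4.8, -1.8]
opening: 0.0088
finger_force: 26.5
```

Emit:
drive_tool:
  commands:
    - [[0,0,0],[0,0.03,0.0],255]
    - [[0,0,0],[0,0,0],255]

```text
t: 9.35
eef_pos: [0.7014, -0.003, 0.308]
orientation: [[0.002, 1.0, -0.001], [1.0, -0.002, 0.0], [0.0, -0.001, -1.0]]
contact_force: [-0.7, 4.7, -3.8]
opening: 0.0087
finger_force: 26.4
```

Emit:
drive_tool:
  commands:
    - [[0,0,0],[0,0.03,0.01],255]
    - [[0,0,0],[0,0,0],255]

```text
t: 9.6
eef_pos: [0.7033, -0.003, 0.3076]
orientation: [[0.002, 1.0, -0.0], [1.0, -0.002, 0.0], [0.0, -0.0, -1.0]]
contact_force: [-0.3, 4.8, -2.8]
opening: 0.0088
finger_force: 26.5
```

Emit:
drive_tool:
  commands:
    - [[0,0,0],[0,0.03,0.01],255]
    - [[0,0,0],[0,0,0],255]

```text
t: 9.85
eef_pos: [0.7053, -0.003, 0.3073]
orientation: [[0.002, 1.0, 0.0], [1.0, -0.002, 0.0], [0.0, 0.0, -1.0]]
contact_force: [0.4, 4.9, -0.2]
opening: 0.0087
finger_force: 26.6
```

Emit:
drive_tool:
  commands:
    - [[0,0,0],[0,0.02,0.01],255]
    - [[0,0,0],[0,0,0],255]

```text
t: 10.1
eef_pos: [0.7067, -0.003, 0.3071]
orientation: [[0.003, 1.0, 0.001], [1.0, -0.003, 0.0], [0.0, 0.001, -1.0]]
contact_force: [0.7, 5.4, 2.2]
opening: 0.0088
finger_force: 26.8
```

Emit:
drive_tool:
  commands:
    - [[0,0,0],[0,0.03,0.0],255]
    - [[0,0,0],[0,0,0],255]

```text
t: 10.35
eef_pos: [0.7083, -0.003, 0.3068]
orientation: [[0.002, 1.0, 0.0], [1.0, -0.002, 0.0], [0.0, 0.0, -1.0]]
contact_force: [0.6, 5.7, 0.8]
opening: 0.0087
finger_force: 26.7
```

Emit:
drive_tool:
  commands:
    - [[0,0,0],[0,0.02,0.01],255]
    - [[0,0,0],[0,0,0],255]

```text
t: 10.6
eef_pos: [0.7096, -0.0031, 0.3063]
orientation: [[0.003, 1.0, 0.001], [1.0, -0.003, 0.0], [0.0, 0.001, -1.0]]
contact_force: [1.6, 4.9, 1.7]
opening: 0.009
finger_force: 26.8
```

Emit:
drive_tool:
  commands:
    - [[0,0,0],[0,0.02,0.0],255]
    - [[0,0,0],[0,0,0],255]

```text
t: 10.85
eef_pos: [0.7105, -0.003, 0.3062]
orientation: [[0.002, 1.0, -0.0], [1.0, -0.002, 0.0], [0.0, -0.0, -1.0]]
contact_force: [-1.8, 5.6, 0.9]
opening: 0.009
finger_force: 26.8
```

Emit:
drive_tool:
  commands:
    - [[0,0,0],[0,0.02,0.01],255]
    - [[0,0,0],[0,0,0],255]

```text
t: 11.1
eef_pos: [0.7112, -0.003, 0.306]
orientation: [[0.002, 1.0, -0.001], [1.0, -0.002, 0.0], [0.0, -0.001, -1.0]]
contact_force: [-8.1, 4.7, 6.8]
opening: 0.0088
finger_force: 27.4
```

Firm contact (about 9 N at the handle). Now I'll let go and rise clear.

Emit:
drive_tool:
  commands:
    - [[0,0,0],[0,0,0],150]
    - [[0,0,0],[0,0,0],150]
    - [[0,0,0],[0,0,0],150]
    - [[0,0,0],[0,0,-0.2],150]
    - [[0,0,0],[0,0,-0.6],150]
    - [[0,0,0],[0,0,-0.6],150]
    - [[0,0,0],[0,0,0],150]
    - [[0,0,0],[0,0,0],150]
    - [[0,0,0],[0,0,0],150]

```text
t: 12.22
eef_pos: [0.7114, -0.0034, 0.3887]
orientation: [[0.003, 1.0, -0.001], [1.0, -0.003, -0.0], [-0.0, -0.001, -1.0]]
contact_force: [0.4, -0.2, -0.1]
opening: 0.0354
finger_force: 0.0
```

```bash
python3 -c "
from h import *
d=grab('scene','s3.png');a=d['frame'][80:290,130:370,::-1]
cv2.imwrite('pics/s3c.png',cv2.resize(a,None,fx=2.5,fy=2.5,interpolation=3))
delta([.55,-.24,.38])"
```

```text
t 12.275 p [ 0.7114 -0.0034  0.3887] F [ 0.4878  0.343  -0.2447] open 0.03533704961347168 ff 0.0
yaw -0.1514691931150808 z [-0.0013 -0.     -1.    ] shift [-3.9502 -2.6798  0.1486] turn None
```

View pics/s3c.png

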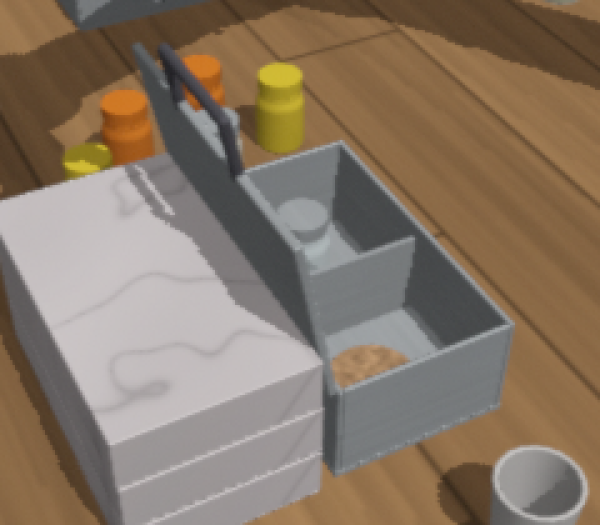

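The lid leans on the slabs with the gripper clear. Next, a stop over the case to measure the cork and then on to the jar.

Emit:
drive_tool:
  commands:
    - [[0,0,0],[0,-0.8,0],0]
    - [[0,0,0],[0,-0.8,0],0]
    - [[0,0,0],[0,-0.6,0],0]
    - [[0,0,0],[0,0,0],0]

```text
t: 12.78
eef_pos: [0.5778, -0.0031, 0.3901]
orientation: [[0.003, 1.0, 0.0], [1.0, -0.003, -0.001], [-0.001, 0.0, -1.0]]
contact_force: [0.9, -0.4, -0.2]
opening: 0.0854
finger_force: 0.0
```

```bash
python3 -c "
from h import *
d=grab('wrist','w4.png');S=grab('scene')
h=cv2.cvtColor(d['frame'],cv2.COLOR_RGB2HSV)
p=proj(d,[.587,.068,.008]);print('pred',p)
m=cv2.inRange(h,(5,60,60),(25,255,255));u,v=map(int,p);r=60
k=np.zeros_like(m);k[max(0,v-r):v+r,u-r:u+r]=255;m&=k
n,l,st,c=cv2.connectedComponentsWithStats(m);i=1+st[1:,4].argmax();print(st[i],c[i],onz(d,*c[i],.008))
delta([.589,-.246,.2])"
```

```text
pred [255.8622 109.6765]
[ 233   86   48   49 1805] [256.5019 110.2493] [0.5881 0.0671 0.008 ]
t 12.875 p [ 0.5797 -0.0032  0.3896] F [0.7404 0.2155 0.0134] open 0.085191678465752 ff 0.0
yaw -0.1745840842369485 z [ 0.0003 -0.0003 -1.    ] shift [-4.0452  0.1665  3.1616] turn None
```

View pics/w4.png

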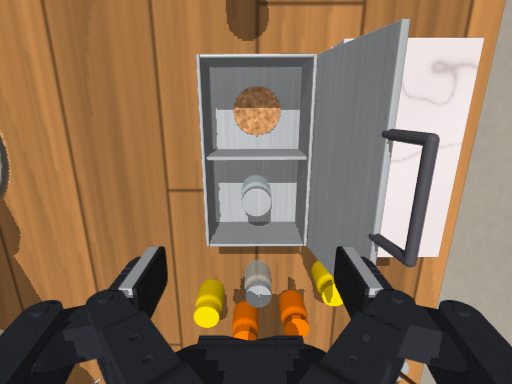

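The cork is at (256,110), i.e. (0.588, 0.067); the lid leans open to the right. The loose jar at (258,285) is between the yellow and orange ones.

Emit:
drive_tool:
  commands:
    - [[0,0,0],[-0.8,0.03,0],0]
    - [[0,0,0],[-0.8,0.03,0],0]
    - [[0,0,0],[-0.8,0.03,0.5],0]
    - [[0,0,0],[-0.8,0.03,0.8],0]
    - [[0,0,0],[-0.84,0.03,0.8],0]
    - [[0,0,0],[0,0,0.8],0]
    - [[0,0,0],[0,0,0],0]

```text
t: 13.75
eef_pos: [0.5864, -0.2361, 0.2203]
orientation: [[0.003, 1.0, -0.006], [1.0, -0.003, 0.003], [0.003, -0.006, -1.0]]
contact_force: [-0.2, 0.3, 0.9]
opening: 0.0854
finger_force: 0.0
```

```bash
python3 -c "
from h import *
d=grab('wrist','w5.png')
print(proj(d,[.589,-.246,.085]),proj(d,[.589+.026,-.246,.085]))
delta([.589,-.246,.055],0)"
```

```text
[254.4014 201.983 ] [281.7506 201.9783]
t 13.8 p [ 0.5878 -0.2359  0.2233] F [0.7837 0.1423 0.9193] open 0.08535105888582839 ff 0.0
yaw -0.11630573561323587 z [-0.0025  0.0018 -1.    ] shift [-0.1741  0.027   2.805 ] turn -0.019384289268872645
```

View pics/w5.png

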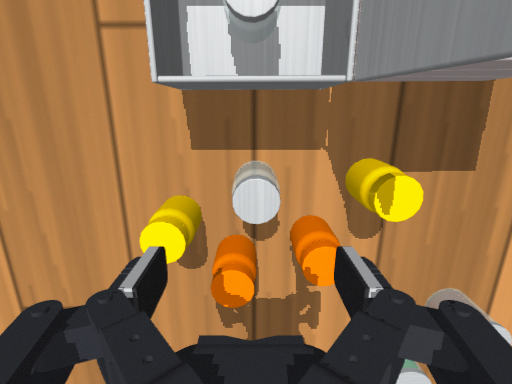

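The jar's cap is centred at (256,200), about 2 mm from the estimate, with free space around it for the fingers.

Emit:
drive_tool:
  commands:
    - [[0,0,0],[-0.13,0.05,0.3],0]
    - [[0,0,0],[0,0,0.6],0]
    - [[0,0,0],[0,0,0.6],0]
    - [[0,0,0],[0,0,0.6],0]
    - [[0,0,0],[0,0,0.4],0]
    - [[0,0,0],[0,0,0.25],0]
    - [[0,0,0],[0,0,0],0]
    - [[0,0,0],[0,0,0],0]

```text
t: 14.8
eef_pos: [0.5915, -0.2444, 0.0605]
orientation: [[0.003, 1.0, 0.002], [1.0, -0.003, -0.001], [-0.001, 0.002, -1.0]]
contact_force: [0.8, 0.5, -0.3]
opening: 0.0853
finger_force: 0.0
```

Emit:
drive_tool:
  commands:
    - [[0,0,0],[0,0,0],255]
    - [[0,0,0],[0,0,0],255]
    - [[0,0,0],[0,0,0],255]
    - [[0,0,0],[0,0,0],255]
    - [[0,0,0],[0,0,0],255]
  newtons: 35

```text
t: 15.42
eef_pos: [0.591, -0.2444, 0.0603]
orientation: [[0.003, 1.0, 0.001], [1.0, -0.003, -0.001], [-0.001, 0.001, -1.0]]
contact_force: [-3.9, 1.4, 10.9]
opening: 0.0499
finger_force: 34.6
```

Emit:
drive_tool:
  commands:
    - [[0,0,0],[0,0,-0.4],255]
    - [[0,0,0],[0,0,-0.8],255]
    - [[0,0,0],[0,-0.2,-0.8],255]
    - [[0,0,0],[0,-0.3,-0.8],255]
    - [[0,0,0],[0,0,-0.3],255]
    - [[0,0,0],[0,0,0],255]

```text
t: 16.18
eef_pos: [0.5613, -0.2443, 0.246]
orientation: [[0.003, 1.0, 0.002], [1.0, -0.003, -0.001], [-0.001, 0.002, -1.0]]
contact_force: [0.1, -0.1, -2.4]
opening: 0.05
finger_force: 37.4
```

Emit:
drive_tool:
  commands:
    - [[0,0,0],[0.5,0,0],255]
    - [[0,0,0],[0.7,0,0],255]
    - [[0,0,0],[0.8,0,0],255]
    - [[0,0,0],[0.8,0,0],255]
    - [[0,0,0],[0.8,0,0],255]
    - [[0,0,0],[0.8,0,0],255]
    - [[0,0,0],[0.5,0.2,0],255]
    - [[0,0,0],[0.25,0.2,0],255]
    - [[0,0,0],[0,0,0],255]
    - [[0,0,0],[0,0,0],255]

```text
t: 17.42
eef_pos: [0.5854, 0.0637, 0.2443]
orientation: [[0.004, 1.0, -0.002], [1.0, -0.004, -0.0], [-0.0, -0.002, -1.0]]
contact_force: [0.5, 0.3, -1.1]
opening: 0.0497
finger_force: 37.4
```

```bash
python3 -c "
from h import *
d=grab('wrist','w6.png')
delta([.588,.067,.0685],0)"
```

```text
t 17.475 p [0.5854 0.0635 0.2446] F [ 0.0125  0.4599 -1.3065] open 0.050552641107664165 ff 37.37864236696623
yaw -0.23721930657531662 z [-0.0011 -0.0004 -1.    ] shift [0.0595 0.0471 2.9346] turn -0.0395365510958861
```

View pics/w6.png

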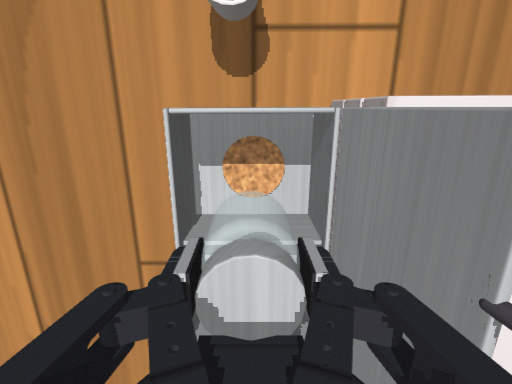

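The jar is held upright over the compartment, with the cork at (254,166) ahead of it in the image. I'll lower it, slowly at the end.

Emit:
drive_tool:
  commands:
    - [[0,0,-0.04],[0.06,0.05,0.4],255]
    - [[0,0,0],[0,0,0.6],255]
    - [[0,0,0],[0,0,0.6],255]
    - [[0,0,0],[0,0,0.5],255]
    - [[0,0,0],[0,0,0.3],255]
    - [[0,0,0],[0,0,0.2],255]
    - [[0,0,0],[0,0,0.1],255]
    - [[0,0,0],[0,0,0.1],255]
    - [[0,0,0],[0,0,0],255]
    - [[0,0,0],[0,0,0],255]

```text
t: 18.73
eef_pos: [0.5888, 0.0684, 0.0777]
orientation: [[-0.001, 1.0, 0.001], [1.0, 0.001, 0.0], [0.0, 0.001, -1.0]]
contact_force: [0.0, 0.5, -2.4]
opening: 0.0501
finger_force: 37.4
```

Emit:
drive_tool:
  commands:
    - [[0,0,0],[0,0,0.06],255]
    - [[0,0,0],[0,0,0.05],255]
    - [[0,0,0],[0,0,0.03],255]
    - [[0,0,0],[0,0,0],255]

```text
t: 19.23
eef_pos: [0.5885, 0.0684, 0.0687]
orientation: [[-0.002, 1.0, -0.0], [1.0, 0.002, 0.0], [0.0, -0.0, -1.0]]
contact_force: [0.3, -0.5, -1.9]
opening: 0.0498
finger_force: 37.4
```

Emit:
drive_tool:
  commands:
    - [[0,0,0],[0,0,0.015],255]
    - [[0,0,0],[0,0,0],255]

```text
t: 19.48
eef_pos: [0.5886, 0.0684, 0.0684]
orientation: [[-0.001, 1.0, 0.0], [1.0, 0.001, -0.0], [-0.0, 0.0, -1.0]]
contact_force: [-2.0, -0.8, 5.9]
opening: 0.0504
finger_force: 38.0
```

The jar is touching the mat with about 6–8 N. Release, and rise slowly.

Emit:
drive_tool:
  commands:
    - [[0,0,0],[0,0,0],60]
    - [[0,0,0],[0,0,0],20]
    - [[0,0,0],[0,0,0],20]
    - [[0,0,0],[0,0,0],20]
    - [[0,0,0],[0,0,-0.3],20]
    - [[0,0,0],[0,0,-0.6],20]
    - [[0,0,0],[0,0,-0.8],20]
    - [[0,0,0],[0,0,-0.8],20]
    - [[0,0,0],[0,-0.5,-0.5],20]
    - [[0,0,0],[0,-0.5,0],20]
    - [[0,0,0],[0,0,0],20]
    - [[0,0,0],[0,0,0],20]

```text
t: 20.98
eef_pos: [0.5289, 0.0683, 0.2489]
orientation: [[-0.001, 1.0, 0.001], [1.0, 0.001, 0.0], [0.0, 0.001, -1.0]]
contact_force: [0.3, 1.1, -0.7]
opening: 0.0788
finger_force: 0.0
```

```bash
python3 -c "
from h import *
d=grab('scene','s7.png');a=d['frame'][80:310,130:370,::-1]
w=grab('wrist')['frame'][:,:,::-1]
c=np.zeros((384,800,3),np.uint8);c[:,:400]=cv2.resize(a,(400,384),interpolation=3);c[:300,400:]=cv2.resize(w,(400,300))
cv2.imwrite('pics/s7c.png',c)
delta([.55,0,.3])"
```

```text
t 21.075 p [0.5291 0.0684 0.2482] F [ 0.4914  0.1818 -0.1483] open 0.07857754520693885 ff 0.0
yaw 0.07690992937690065 z [ 0.0002  0.0004 -1.    ] shift [-1.1395  0.3476 -0.8633] turn None
```

View pics/s7c.png

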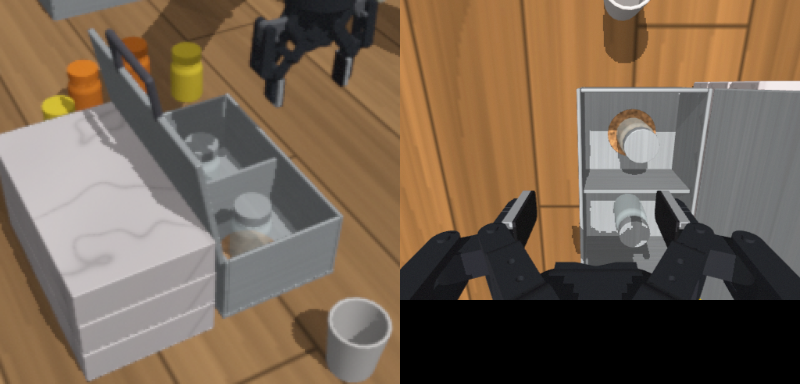

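The jar stands on the cork (right panel, about (635,140)), the lid leans on the slabs, and the packed jar and cup are undisturbed. Handing in.

```bash
python3 -c "
from plant import workorder
print(workorder.hand_in())"
```

```text
the job is handed in; nothing more can be done
None
```

The job is handed in: in the last camera images the lid leans on the slabs by itself, the loose jar stands on the cork mat, and the packed jar and cup look where they were; the hand-in gave no verdict.

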